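# Unlock the valuables box and hold the key turned

### The arm

A 6-joint arm with a two-finger parallel gripper is mounted at the origin on a cart in front of the work surface, level with it; the furniture and walls round the work are solid. World frame = base frame: x ahead of the robot, y to its left, z up, the work surface at z = 0. Lengths are in m, angles in rad, forces in N, time in s.
With the tool pointing down it reaches from about 0.35 to 0.8 m from the base axis. Payload 7.3 kg.
Tool frame: the origin (TCP) lies on the centre line of the jaws, within the pads' length; the fingertips stand 11 mm ahead of it and the grasp point (between the pads) lies 8 mm behind it; z points along the fingers, y is the line along which they close (so a half turn about z gives the same grasp; the last joint's range is limited). The gripper opens to 85 mm and grips with 20 to 120 N. Pads are 22 mm wide; open, the fingers measure 114 mm over their backs; the gripper's body (76 mm by 85 mm) begins 54 mm behind the grasp point. The pads swing forward as they close: fully open they stand 13 mm farther back than shut.
Start: joints at [-1.318, 0.342, 1.524, -0, 1.275, -0.146], TCP at [0.204, -0.484, 0.242] pointing down, gripper open.
Joint ranges: [-2.53, 2.53], [-0.77, 2.02], [0.04, 2.7], [-1, 4.14], [0.28, 2.66], [-3.11, 3.11]. Speed limits (rad/s): [2.57, 2.57, 3.14, 3.14, 3.14, 3.14].

### API

Orientations are given as a unit quaternion [w, x, y, z].
In Python, from cell import r, eyes gives the robot as it stands.
- The arm moves only by the tool play_rows, never from a script. Its argument "targets" is a list of rows, each a list of 2 entries, a list of its own where there are three numbers: the shift along the tool's x, y, z in units of 40 mm (1.0 is 40 mm), then the turn, a rotation vector about the tool's x, y, z in units of 5 degrees (1.0 is 5 degrees). A call has 1 to 20 rows; each row is the pose to reach, as a shift and turn from the pose commanded when the call began, along the tool's axes at that moment; what a row does not reach only later rows make up. A row lasts 1/12 s, in which the tool goes at most 41.7 mm and 7.16 degrees, less where a joint would pass 70% of its speed; a pose out of reach is approached as far as the arm can. A call with a gripper value outside its range is refused whole. "hand" is the closure, from -1 (fully open) to 1 (shut), so that 0 is half open, set as the call begins (left out, the last holds). The fingers move at their own pace and stop on an object; the grip force is fixed at half the most. Time passes only in rows, so rows that repeat a pose let the fingers close. It gives the time, the measured TCP pose, the force, the opening and the grip force at its end, in the units of the state.
- r.get_obs(): the state, without advancing time (a new reading comes with each control period).
- eyes.get_image(name): name is "scene" or "side" or "wrist"; returns the picture (400x640x3 uint8, red, green, blue); there is no depth.
- eyes.calibration(name): a dict with "fov_y" (degrees; the focal length in pixels is half the picture's height over the tangent of half this angle, whatever the lens; pixels are square), "cx", "cy" (the principal point, pixels), "R" (3x3) and "t" (3): a world point X has camera coordinates R X + t. Camera axes: x right, y down, z forward; pixel columns grow to the right and rows downward; lengths in m; the calibration is good to about 2 mm. A picture is of the moment at which its call begins: read the wrist's pose just before it. calibration takes no time and is no camera call; for the wrist camera it gives the pose at the moment of the call.
- r.job_done(): hands the job in; it is judged then, once.
Trained networks look in the newest picture that a camera, given by its name, has taken for a name from the list of things; names that differ only in an ending like _2 or _b are one class to them, and where a whole thing is asked for, a point or a joint stands for the part that bears it (a point fixed in the world has none). Each returns a list of dicts, best first, with "score" (0 to 1); they miss things now and then, are a little off and sometimes report something else, mostly with a low value. They report only what shows in the picture. A call takes as long as a camera call. They do not tell look-alikes from the thing itself.
- eyes.trace(label, camera): "mask" (400x640 bool, what is visible of it) and "extent" ([left, top, right, bottom] in pixels, round what is visible of it).
The state is a dict: "time": time; "qpos": joint angles; "qd": joint speeds; "joint_torque": joint torques, N m; "tool_pos": TCP position; "orientation": TCP orientation; "ft_force": force on the tool from outside, world axes, zero at the start; "torque": the same for the moment, N m; "width": finger opening in m; "gripper_force": force on a finger pad.
Only numpy, scipy, OpenCV 4.12 (cv2) and the standard library are available. Lean on these libraries where they do the work, as an engineer would, in place of code of your own. Each camera call takes 0.05 s, during which the arm holds its last target. There are 200 camera calls.

### The job

Take the key with the round head out of the key stand and push it down into the lock on top of the grey steel box, easing or wiggling it past the sticky pins until it is fully home. Only then turn it a quarter turn clockwise, so that the lid springs ajar, and finish still gripping the key and holding it turned against its spring. Leave the square-headed spare key in the stand and do not disturb the glass, the pen or the candle.

Things in the scene. Friction and masses are not known exactly. Their poses are not given: they have to be found in the camera images.
- key_head (a point): Centre of the round black plastic head (disc 38 mm across, 9 mm thick) of the loose key to use; it starts upright in a wooden stand, head up. Axes: z up along the key, y across the flat of head and blade, x through the thickness (fingers close on the head along x). The head ends 19 mm below this point, then a neck 8 x 16 mm to 26 mm below.
- key: The round-headed key as a whole, 80 mm long, 40 g; origin at the blade's lower end, axes as key_head. Steel blade 30 mm long, 16 mm wide (y), 5 mm thick (x); its last 7 mm are a tongue 11 x 2.2 mm with 45-degree ramps above. Above it a round steel shoulder, 23 mm across, 5 mm high, stops the key in lock and stand. The blade fits the lock either way round (half turn about z).
- key_tip (a point): Middle of the lower end of the round-headed key's blade, 61 mm below key_head along the key; same axes.
- spare_head (a point): Centre of the head of the spare key, alike but with a rectangular head 34 mm wide and 38 mm high, 9 mm thick. It stands in the other slot of the stand and stays there.
- stand: Fixed wooden key stand, 46 x 130 x 40 mm, origin at the centre of its underside, y along its length. Two slots at y = -35 and +35 mm hold the two keys, their width along y; which is where varies. Blades sit 30 mm deep with about 1 mm play, shoulders rest on the top (40 mm up), so the head centres are 71 mm above the desk; lift straight up.
- box: Fixed grey steel box, 150 x 130 x 70 mm (x, y, z), origin at the centre of its underside; x points to the back. The lock is in the front part of its top, 42 mm in front of the centre, in a steel ring 44 mm across (27 mm inside) and 4 mm high. The lid covers the back part of the top, begins 33 mm behind the lock's axis and is hinged at the rear.
- keyway (a point): Centre of the slot's mouth in the face of the brass lock cylinder, on its axis, 73 mm above the desk; turns with it. Slot straight down, 18.5 mm long along x, 7 mm wide along y (key's y goes along this x). Home: shoulder on the face, tip 30 mm below, head centre 31 mm above. Two pairs of sticky pins, 9 and 18 mm down, jut from the long sides: a press of about 10 N passes them, half that with a 1 mm sideways wiggle.
- lock (a joint): Turn of the lock cylinder in rad: 0 at rest, slot towards the back of the box; grows clockwise seen from above; 1.57 is a quarter turn, stop at 1.7. A spring pulls it back to 0 with about 0.02 N m at rest and 0.065 N m at a quarter turn. The key has about 0.12 rad of play in the slot, so turn the hand a little over a quarter turn.
- lid (a joint): Opening of the lid in rad about its rear hinge: 0 shut. A cam on the lock lifts it as the key turns: about 0.15 (front edge up 13 mm) at a quarter turn; it sinks again if the key springs back.
- glass_mid (a point): Middle of a drinking glass, 80 mm across, 88 mm high, standing on the desk; not to be disturbed.
- pen_mid (a point): Middle of a pen, 145 mm long along its y, 9 mm high, lying on the desk near the front; not to be disturbed.
- candle_mid (a point): Middle of a small candle in a round metal cup, 38 mm across, 15 mm high, standing on the desk; not to be disturbed.
Mind the look-alikes: they are no part of the job. What is shaped like the key but red is not meant.

How it is judged:
On the way, in this order (a step that is already met when the one before it is completed fails the run):
1. the round-headed key is fully home in the lock, which is not yet turned (z of key_tip in the frame of keyway below -0.0265 m and horizontal distance between key_tip and keyway below 0.005 m and angle between key_head's own z axis and vertical below 0.15 rad and value of joint lock below 0.3 rad), for 0.2 s.
2. the key, still home and gripped, has turned the lock a quarter turn (z of key_tip in the frame of keyway below -0.0265 m and horizontal distance between key_tip and keyway below 0.005 m and angle between key_head's own z axis and vertical below 0.15 rad and value of joint lock above 1.3 rad and contact force between the fingers and key above 1 N), for 0.2 s.
At the end, for the whole second after the job is handed in: Round-headed key gripped (over 1 N) and home in the lock (tip 26.5 mm deep or more, within 5 mm of the axis, upright to 0.15 rad); lock still and turned over 1.3 rad; lid ajar over 0.05 rad; spare key moved under 20 mm, glass, pen and candle under 30 mm (all of step 2 and value of joint lid above 0.05 rad and velocity of joint lock between -0.1 and 0.1 rad/s and distance of spare_head from where it was at the start of the episode below 0.02 m and distance of each of glass_mid, pen_mid, candle_mid from where it was at the start of the episode below 0.03 m); the arm keeps its last pose, push and grip.
It fails at once if the lock is turned before the key is fully home (value of joint lock above 0.5 rad and z of key_tip in the frame of keyway above -0.024 m).
It fails at once if the spare key is taken or pushed over (distance of spare_head from where it was at the start of the episode above 0.02 m).
It fails at once if the glass, the pen or the candle is disturbed (distance of any of glass_mid, pen_mid, candle_mid from where it was at the start of the episode above 0.03 m).
It also fails if it takes over 58 s, if anything falls off the work surface, if the arm or the gripper's body presses on something with over 40 N, if the wrist force passes 120 N, or if a joint passes its speed limit or range.

## Working session

There is one attempt and no reset: what is moved stays moved. The work goes in short steps, Python scripts to look and compute and a tool call to move; the robot and the scene stay as the last step left them, time stands still between calls to the robot, and variables do not carry over. Pictures are saved under pics/ and viewed, at most 12 in all, crops included, and the job is handed in when it is done.

Besides the shell and the picture viewer there is one more tool, called after ">>>" by a JSON object that holds its "fn" and its "kwargs", one argument or row to a line. play_rows: Moves the arm, as the interface text tells. Its arguments: {"type":"object","properties":{"targets":{"type":"array"},"hand":{"type":"number"}},"required":["targets"]}

```bash
mkdir -p pics; cat > h.py <<'E'
import numpy as np, cv2
from cell import r, eyes
def snap(c,f=None):
    im=eyes.get_image(c); K=eyes.calibration(c)
    if f: cv2.imwrite('pics/'+f,im[:,:,::-1])
    return im,K
def foc(K): return 200/np.tan(np.radians(K['fov_y'])/2)
def proj(K,X):
    c=np.array(K['R'])@np.asarray(X)+np.array(K['t']); f=foc(K)
    return np.array([K['cx']+f*c[0]/c[2],K['cy']+f*c[1]/c[2]])
def ray(K,u,v):
    R=np.array(K['R']); f=foc(K)
    d=R.T@np.array([(u-K['cx'])/f,(v-K['cy'])/f,1]); return -R.T@np.array(K['t']),d/np.linalg.norm(d)
def onz(K,u,v,z):
    o,d=ray(K,u,v); return o+d*(z-o[2])/d[2]
def tri(obs):
    A=np.zeros((3,3));b=np.zeros(3);rs=[ray(*o) for o in obs]
    for o,d in rs:
        P=np.eye(3)-np.outer(d,d);A+=P;b+=P@o
    X=np.linalg.solve(A,b)
    return X,[np.linalg.norm((np.eye(3)-np.outer(d,d))@(X-o)) for o,d in rs]
E
python3 - <<'E'
from h import *
ims=[]
for c in ['scene','side']:
    im,K=snap(c); ims.append(im); print(c,K)
    for l in ['key_head','spare_head','stand','box','keyway','glass_mid','pen_mid','candle_mid']:
        for d in eyes.trace(l,c)[:3]:
            ys,xs=np.nonzero(d['mask']); print(l,round(d['score'],2),d['extent'],xs.mean().round(1),ys.mean().round(1)) if len(xs) else 0
    cv2.imwrite(f'pics/{c}.png',im[:,:,::-1])
o=r.get_obs();print(o)
E
```

```text
scene {'fov_y': 45.01673529845185, 'cx': 314.47906565360114, 'cy': 199.50102414704614, 'R': array([[-0.73159761, -0.68152622, -0.01693954],
       [-0.445291  ,  0.49652605, -0.74510255],
       [ 0.51621785, -0.53757222, -0.66673476]]), 't': array([0.54312576, 0.17591996, 0.84407104])}
key_head 0.88 [226.7, 266.7, 250.5, 298.3] 238.3 279.6
key_head 0.65 [263.8, 226.4, 283.1, 254.9] 274.9 241.0
spare_head 0.77 [298.2, 214.8, 318.4, 241.1] 309.4 227.3
stand 0.7 [257.4, 231.6, 327.7, 277.9] 292.4 253.3
stand 0.28 [265.5, 229.7, 282.1, 251.7] 274.6 240.0
box 0.84 [328.8, 155.0, 423.1, 237.3] 376.4 194.5
box 0.69 [298.3, 216.8, 318.2, 241.8] 309.4 227.3
keyway 0.53 [388.8, 182.4, 405.3, 191.3] 396.9 186.5
glass_mid 0.66 [245.9, 150.8, 286.3, 200.7] 266.4 174.5
pen_mid 0.77 [319.4, 274.2, 372.7, 322.4] 345.9 295.5
candle_mid 0.71 [207.0, 230.3, 228.4, 255.6] 218.7 242.0
side {'fov_y': 57.05315566975394, 'cx': 320.3585298333767, 'cy': 195.83409759370988, 'R': array([[-0.9168807 , -0.39838047, -0.02495551],
       [-0.11694027,  0.32786509, -0.93745904],
       [ 0.38164742, -0.8566198 , -0
[... 571 characters left out ...]
qpos': array([-1.31800391e+00,  3.41955665e-01,  1.52410094e+00,  8.77642099e-06,
        1.27543115e+00, -1.45994394e-01]), 'qd': array([ 1.57723071e-05,  2.33992543e-04, -1.51816324e-03,  2.03467371e-04,
       -2.05366931e-04,  5.75660706e-05]), 'joint_torque': array([-6.08664723e-04, -4.33549654e+01, -2.46270847e+01, -2.32781440e-04,
        1.88401827e-04, -6.30326511e-06]), 'tool_pos': array([ 0.20388527, -0.48380104,  0.24234421]), 'orientation': array([5.21494849e-05, 9.80187161e-01, 1.98073540e-01, 6.99162354e-06]), 'ft_force': array([-0.51268131,  1.22364458, -0.33163431]), 'torque': array([ 0.02741342,  0.00279283, -0.07824936]), 'gripper_force': 0.0, 'width': 0.08534315601158227}
```

View pics/scene.png

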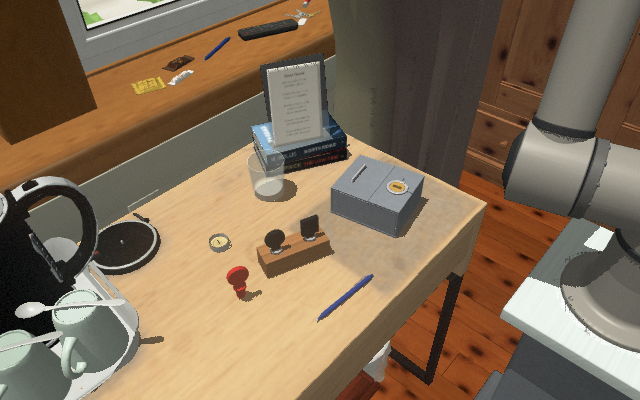

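View pics/side.png

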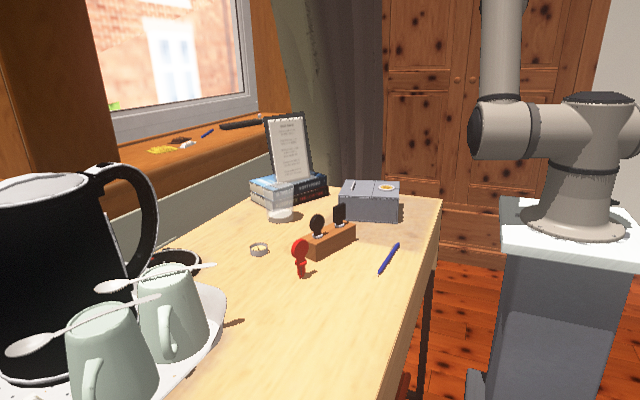

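Both views show three candidates. The red standing key is at (238,280) in scene and is a look-alike. The round black head in the stand is at (275,241) in scene and (316,225) in side, and it fits the description. The square black head at (309,227) is the spare. Next I triangulate, and confirm with an enlarged crop.

```bash
python3 - <<'E'
from h import *
from scipy.spatial.transform import Rotation as Ro
Ks,Kd=eyes.calibration('scene'),eyes.calibration('side')
for n,a,b in [('key',(274.7,239),(316.3,224)),('spare',(309.4,227.3),(339,214.4)),('red',(238,277),(300,250)),('glass',(266.4,174.5),(279.1,201.2)),('candle',(218.7,242),(258.7,249.5)),('pen',(345.9,297),(388.5,258.2))]:
    X,e=tri([(Ks,*a),(Kd,*b)]); print(n,X.round(4),np.round(e,4))
print('lock',onz(Ks,396.9,186.5,.073), 'box',onz(Ks,376,183,.07))
K=eyes.calibration('wrist');print(K)
o=r.get_obs();q=o['orientation'];R=Ro.from_quat(np.r_[q[1:],q[0]]).as_matrix()
print(R.round(3)); C=-np.array(K['R']).T@np.array(K['t']); print('cam in tool',R.T@(C-o['tool_pos']),(np.array(K['R'])@R).round(3))
im=eyes.get_image('scene')
cv2.imwrite('pics/crop.png',cv2.resize(im[170:310,200:440,::-1],None,fx=3.2,fy=3.2,interpolation=cv2.INTER_CUBIC))
E
```

```text
key [0.5158 0.3482 0.0631] [0. 0.]
spare [0.4895 0.2838 0.0629] [0. 0.]
red [0.5049 0.4467 0.054 ] [0.0005 0.0005]
glass [0.6817 0.2165 0.0451] [0.0009 0.0009]
candle [0.6363 0.3922 0.0027] [0.0011 0.0011]
pen [ 0.3665  0.3215 -0.002 ] [0.0003 0.0003]
lock [0.43112787 0.08926358 0.073     ] box [0.4710861  0.10547233 0.07      ]
{'fov_y': 67.11993151067746, 'cx': 317.59521358383915, 'cy': 197.05444516950297, 'R': array([[ 3.88686757e-01, -9.21369885e-01, -3.74187565e-04],
       [-8.84530776e-01, -3.73259533e-01,  2.79790327e-01],
       [-2.57930050e-01, -1.08419814e-01, -9.60061057e-01]]), 't': array([-0.52539897, -0.03590357,  0.37969472])}
[[ 0.922  0.388  0.   ]
 [ 0.388 -0.922 -0.   ]
 [-0.     0.    -1.   ]]
cam in tool [ 0.07195791  0.00051537 -0.13203523] [[ 0.     1.     0.   ]
 [-0.96   0.001 -0.28 ]
 [-0.28  -0.     0.96 ]]
```

View pics/crop.png

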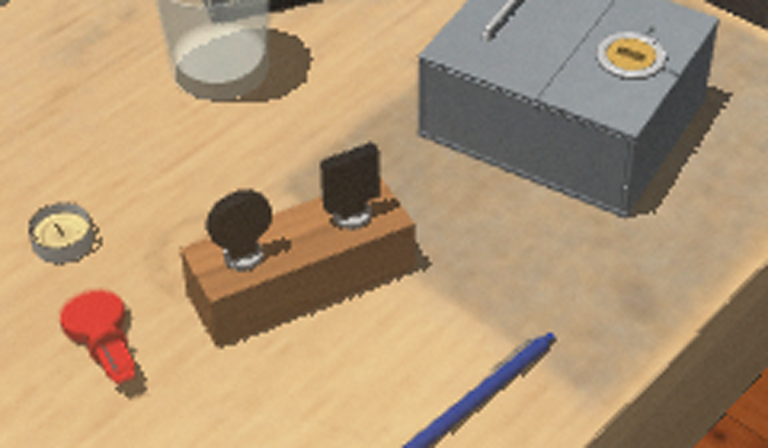

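The crop confirms it: the round black head is in the stand's left slot at crop (240,220). The rectangular spare is at (350,180), and the red key (95,320) is a lying or leaning look-alike. Next I move to a viewpoint over the box and stand.

>>> {"fn": "play_rows", "kwargs": {
  "targets": [
    [[11.6,-12.3,-1.4],[0,0,-27]],
    [[11.6,-12.3,-1.4],[0,0,-27]],
    [[11.6,-12.3,-1.4],[0,0,-27]],
    [[11.6,-12.3,-1.4],[0,0,-27]],
    [[11.6,-12.3,-1.4],[0,0,-27]],
    [[11.6,-12.3,-1.4],[0,0,-27]],
    [[11.6,-12.3,-1.4],[0,0,-27]],
    [[11.6,-12.3,-1.4],[0,0,-27]],
    [[11.6,-12.3,-1.4],[0,0,-27]],
    [[11.6,-12.3,-1.4],[0,0,-27]],
    [[11.6,-12.3,-1.4],[0,0,-27]],
    [[11.6,-12.3,-1.4],[0,0,-27]],
    [[11.6,-12.3,-1.4],[0,0,-27]],
    [[11.6,-12.3,-1.4],[0,0,-27]],
    [[11.6,-12.3,-1.4],[0,0,-27]],
    [[11.6,-12.3,-1.4],[0,0,-27]],
    [[11.6,-12.3,-1.4],[0,0,-27]],
    [[11.6,-12.3,-1.4],[0,0,-27]],
    [[11.6,-12.3,-1.4],[0,0,-27]],
    [[11.6,-12.3,-1.4],[0,0,-27]]
  ],
  "hand": -1
}}

```text
time: 2.62
tool_pos: [0.4404, 0.1503, 0.2981]
orientation: [-0.0, 0.19, 0.982, -0.0]
ft_force: [0.3, -0.3, -0.2]
width: 0.0855
gripper_force: 0.0
```

>>> {"fn": "play_rows", "kwargs": {
  "targets": [
    [[0,0,0],[0,0,-9]],
    [[0,0,0],[0,0,-9]],
    [[0,0,0],[0,0,-9]],
    [[0,0,0],[0,0,-9]],
    [[0,0,0],[0,0,-9]],
    [[0,0,0],[0,0,-9]],
    [[0,0,0],[0,0,-9]],
    [[0,0,0],[0,0,-9]],
    [[0,0,0],[0,0,-9]]
  ]
}}

```text
time: 3.37
tool_pos: [0.4404, 0.1495, 0.2984]
orientation: [0.0, -0.196, 0.981, -0.0]
ft_force: [-0.2, -0.7, 0.1]
width: 0.0857
gripper_force: 0.0
```

```bash
python3 - <<'E'
from h import *
print(r.get_obs()['qpos'].round(3),r.get_obs()['qd'].round(3))
im,K=snap('wrist','w1.png')
for l in ['key_head','spare_head','stand','box','keyway']:
    for d in eyes.trace(l,'wrist')[:3]:
        ys,xs=np.nonzero(d['mask']); print(l,round(d['score'],2),d['extent'],xs.mean().round(1),ys.mean().round(1)) if len(xs) else 0
np.save('K1.npy',K)
E
```

```text
[ 0.162  0.19   1.576 -0.     1.376 -1.803] [ 0.003  0.001  0.001 -0.002 -0.    -0.004]
key_head 0.6 [461.7, 277.3, 476.9, 291.1] 470.0 282.6
spare_head 0.68 [384.9, 226.7, 408.3, 252.6] 398.8 238.7
stand 0.86 [366.0, 201.7, 453.8, 264.5] 399.3 232.2
stand 0.52 [260.9, 130.3, 286.2, 159.8] 274.6 144.2
box 0.9 [214.8, 105.0, 332.7, 243.9] 269.9 172.3
box 0.29 [212.3, 161.6, 320.4, 244.1] 265.2 201.9
keyway 0.67 [262.2, 129.5, 288.6, 159.7] 274.7 143.9
keyway 0.5 [214.2, 161.3, 320.7, 242.1] 265.4 201.9
```

View pics/w1.png

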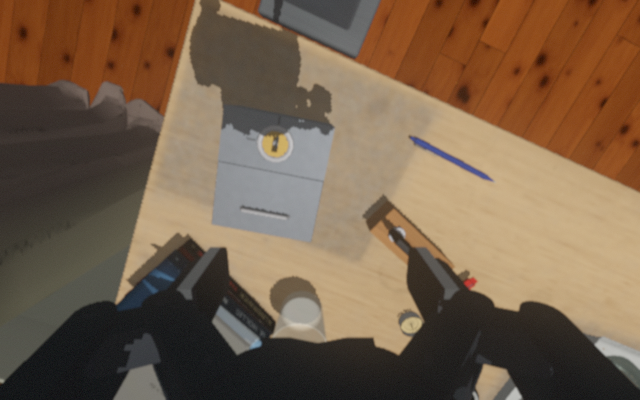

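```bash
python3 - <<'E'
from h import *
K=np.load('K1.npy',allow_pickle=True).item();Ks=eyes.calibration('scene')
im=cv2.imread('pics/w1.png');g=cv2.cvtColor(im,cv2.COLOR_BGR2HSV)
def brass(im,box):
    h=cv2.cvtColor(im,cv2.COLOR_BGR2HSV);m=np.zeros(h.shape[:2],bool);x0,y0,x1,y1=box
    m[y0:y1,x0:x1]=((h[...,0]>14)&(h[...,0]<32)&(h[...,1]>110)&(h[...,2]>90))[y0:y1,x0:x1]
    mm=cv2.findContours(m.astype(np.uint8),0,2)[0];c=max(mm,key=cv2.contourArea);return cv2.fitEllipse(cv2.convexHull(c)) 
a=brass(im,(255,125,295,165));b=brass(cv2.imread('pics/scene.png'),(380,175,415,198));print(a,b)
print(tri([(K,*a[0]),(Ks,*b[0])]),onz(K,*a[0],.073),onz(Ks,*b[0],.073))
# box back edge lid corners & lid line from pixels
P=[onz(K,*p,.07)[:2] for p in [(213,225),(313,242),(327,180),(221,162)]]
d1=P[1]-P[0];d2=P[2]-P[3];print(P,np.degrees([np.arctan2(d[1],d[0]) for d in(d1,d2)]),np.linalg.norm(d1))
# dark slot
x0,y0=262,131;sub=im[y0:158,x0:290].max(2).astype(int);ys,xs=np.nonzero(sub<95);pts=np.array([onz(K,x+x0,y+y0,.073)[:2] for x,y in zip(xs,ys) if np.hypot(x+x0-a[0][0],y+y0-a[0][1])<11])
c=pts.mean(0);w,v=np.linalg.eigh(np.cov(pts.T));print(len(pts),c,np.sqrt(w)*3.46,np.degrees(np.arctan2(*v[::-1,1])))
E
```

```text
((274.70745849609375, 143.75730895996094), (23.265268325805664, 24.203447341918945), 119.0485610961914) ((396.8757019042969, 186.51434326171875), (9.37206745147705, 14.500551223754883), 93.45899200439453)
(array([0.43067325, 0.09075872, 0.07427517]), [np.float64(0.0003429856683356681), np.float64(0.00034298566833553966)]) [0.43118223 0.09079566 0.073     ] [0.43113794 0.08933238 0.073     ]
[array([0.55868965, 0.05355175]), array([0.53131366, 0.18068845]), array([0.44823491, 0.16497329]), array([0.47697733, 0.03843435])] [102.15179932 102.79719262] 0.13005069565203717
17 [0.43181108 0.09131728] [0.00273942 0.01832362] -172.4075827766198
```

>>> {"fn": "play_rows", "kwargs": {
  "targets": [
    [[-3.65,3.85,1.9],[0,0,-9]],
    [[-3.65,3.85,1.9],[0,0,-9]],
    [[-3.65,3.85,1.9],[0,0,-9]],
    [[-3.65,3.85,1.9],[0,0,-9]],
    [[-3.65,3.85,1.9],[0,0,-9]],
    [[-3.65,3.85,1.9],[0,0,-9]],
    [[-3.65,3.85,1.9],[0,0,-9]],
    [[-3.65,3.85,1.9],[0,0,-9]],
    [[-3.65,3.85,1.9],[0,0,-9]],
    [[-3.65,3.85,1.9],[0,0,-9]]
  ]
}}

```text
time: 4.5
tool_pos: [0.5152, 0.3479, 0.2227]
orientation: [0.0, -0.557, 0.83, -0.0]
ft_force: [-0.2, -0.2, 0.5]
width: 0.0855
gripper_force: 0.0
```

```bash
python3 - <<'E'
from h import *
print(r.get_obs()['qpos'].round(3),r.get_obs()['tool_pos'])
im,K=snap('wrist','w2.png');np.save('K2.npy',K)
for l in ['key_head','spare_head','stand']:
    for d in eyes.trace(l,'wrist')[:3]:
        ys,xs=np.nonzero(d['mask']); print(l,round(d['score'],2),d['extent'],xs.mean().round(1),ys.mean().round(1),cv2.minAreaRect(np.c_[xs,ys].astype(np.float32))) if len(xs) else 0
print(proj(K,[.516,.348,.071]),proj(K,[.4895,.2838,.071]))
E
```

```text
[ 0.471  0.536  1.269 -0.     1.337 -2.282] [0.51523868 0.34792101 0.22266952]
key_head 0.91 [284.4, 229.3, 346.0, 256.9] 311.9 244.4 ((316.5, 244.0), (28.0, 63.0), 90.0)
key_head 0.86 [314.0, 168.6, 336.0, 209.5] 323.5 187.5 ((323.0, 189.5), (39.0, 20.0), 90.0)
key_head 0.56 [419.5, 36.8, 453.9, 163.2] 434.5 97.1 ((434.39068603515625, 99.73602294921875), (129.83836364746094, 10.447003364562988), 77.98851776123047)
spare_head 0.95 [307.4, 94.4, 333.0, 134.7] 321.0 113.9 ((321.0, 114.5), (41.0, 22.0), 90.0)
stand 0.57 [294.9, 83.3, 344.9, 209.1] 321.9 143.0 ((322.5267028808594, 145.27493286132812), (126.30425262451172, 47.14439392089844), 88.02507019042969)
[317.98874766 185.48856288] [318.25777657 111.05248443]
```

View pics/w2.png

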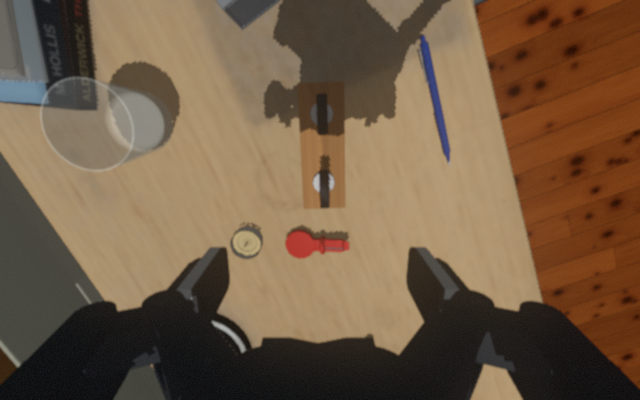

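```bash
python3 - <<'E'
from h import *
from scipy.spatial.transform import Rotation as Ro
K=np.load('K2.npy',allow_pickle=True).item();Ks,Kd=eyes.calibration('scene'),eyes.calibration('side')
im=cv2.imread('pics/w2.png')
for n,(x0,y0,x1,y1) in dict(key=(312,166,337,212),spare=(310,92,336,137)).items():
    m=(im[y0:y1,x0:x1].max(2)<60);ys,xs=np.nonzero(m);ys+=y0;xs+=x0
    print(n,len(xs),xs.mean(),ys.mean(),xs.min(),xs.max(),ys.min(),ys.max(),[ (y,xs[ys==y].min(),xs[ys==y].max()) for y in range(ys.min(),ys.max(),6)])
o=r.get_obs();q=o['orientation'];R=Ro.from_quat(np.r_[q[1:],q[0]]).as_matrix()
# head-only centroids in scene/side via dark pixels
for f,Kc,b in [('scene',Ks,(262,224,286,250)),('side',Kd,(308,210,326,236))]:
    s=cv2.imread(f'pics/{f}.png');x0,y0,x1,y1=b;ys,xs=np.nonzero(s[y0:y1,x0:x1].max(2)<60);print(f,xs.mean()+x0,ys.mean()+y0,xs.min()+x0,xs.max()+x0,ys.min()+y0,ys.max()+y0,len(xs))
for z in(.071,.09): 
  for c in [(324,188),(321,114)]:
    P=onz(K,*c,z);print(z,P,R.T@(P-o['tool_pos']))
E
```

```text
Traceback (most recent call last):
ValueError: zero-size array to reduction operation minimum which has no identity
```

```bash
python3 - <<'E'
from h import *
from scipy.spatial.transform import Rotation as Ro
K=np.load('K2.npy',allow_pickle=True).item();Ks,Kd=eyes.calibration('scene'),eyes.calibration('side')
im=cv2.imread('pics/w2.png')
o=r.get_obs();q=o['orientation'];R=Ro.from_quat(np.r_[q[1:],q[0]]).as_matrix()
for n,(x0,y0,x1,y1) in dict(key=(312,166,337,212),spare=(310,92,336,137)).items():
    m=(im[y0:y1,x0:x1].max(2)<60);ys,xs=np.nonzero(m);ys+=y0;xs+=x0
    print(n,len(xs),xs.mean(),ys.mean(),[ (y,xs[ys==y].min(),xs[ys==y].max()) for y in range(ys.min(),ys.max(),5) if (ys==y).any()])
H={}
for f,Kc,b in [('scene',Ks,(262,224,286,250)),('side',Kd,(308,210,326,236))]:
    s=cv2.imread(f'pics/{f}.png');x0,y0,x1,y1=b;m=(s[y0:y1,x0:x1].max(2)<60).astype(np.uint8);ys,xs=np.nonzero(m);e=cv2.fitEllipse(max(cv2.findContours(m,0,1)[0],key=len));print(f,e,len(xs));H[f]=(e[0][0]+x0,e[0][1]+y0)
X,e=tri([(Ks,*H['scene']),(Kd,*H['side'])]);print(X,e,proj(K,X))
for z in(.071,.09): 
  for c in [(324.5,188),(321.5,114)]:
    P=onz(K,*c,z);print(z,P,R.T@(P-o['tool_pos']))
E
```

```text
key 124 323.93548387096774 181.21774193548387 [(170, np.int64(322), np.int64(326)), (175, np.int64(321), np.int64(327)), (180, np.int64(321), np.int64(327)), (185, np.int64(322), np.int64(325)), (205, np.int64(322), np.int64(326))]
spare 406 321.72906403940885 112.83004926108374 [(93, np.int64(322), np.int64(324)), (98, np.int64(316), np.int64(326)), (103, np.int64(316), np.int64(326)), (108, np.int64(317), np.int64(326)), (113, np.int64(317), np.int64(326)), (118, np.int64(317), np.int64(326)), (123, np.int64(318), np.int64(327)), (128, np.int64(318), np.int64(327))]
scene ((14.335175514221191, 16.07195281982422), (10.289875984191895, 16.664339065551758), 30.319395065307617) 103
side ((11.549540519714355, 6.951055526733398), (2.996396780014038, 5.857815742492676), 119.92250061035156) 26
[0.49958911 0.36052635 0.08477772] [np.float64(0.003181835379443959), np.float64(0.0031818353794439455)] [339.39927483 194.70665439]
0.071 [0.51109053 0.35272705 0.071     ] [-0.00280059  0.00584771  0.1519179 ]
0.071 [0.48774839 0.28729722 0.071     ] [0.06659695 0.00270182 0.15187792]
0.09 [0.50962647 0.347982   0.09      ] [0.00213415 0.00539522 0.1329152 ]
0.09 [0.48784654 0.28693114 0.09      ] [0.06688717 0.00245987 0.13287789]
```

>>> {"fn": "play_rows", "kwargs": {
  "targets": [
    [[0,0.14,1.5],[0,0,-0.55]],
    [[0,0.14,1.5],[0,0,-0.55]],
    [[0,0.14,1.5],[0,0,-0.55]],
    [[0,0.14,1.5],[0,0,-0.55]],
    [[0,0.14,1.5],[0,0,-0.55]]
  ]
}}

```text
time: 5.12
tool_pos: [0.511, 0.3507, 0.1641]
orientation: [0.001, -0.578, 0.816, -0.0]
ft_force: [0.7, 0.0, 0.6]
width: 0.0856
gripper_force: 0.0
```

```bash
python3 - <<'E'
from h import *
im,K=snap('wrist','w3.png');np.save('K3.npy',K)
for l in ['key_head','spare_head','stand']:
    for d in eyes.trace(l,'wrist')[:3]:
        ys,xs=np.nonzero(d['mask']); print(l,round(d['score'],2),d['extent'],xs.mean().round(1),ys.mean().round(1)) if len(xs) else 0
cv2.imwrite('pics/w3c.png',cv2.resize(im[40:260,220:420,::-1],None,fx=2.7,fy=2.7,interpolation=cv2.INTER_CUBIC))
E
```

```text
key_head 0.76 [269.2, 245.1, 347.2, 282.8] 301.8 266.4
key_head 0.69 [310.2, 182.5, 333.0, 231.1] 319.0 204.2
spare_head 0.83 [304.4, 87.2, 333.2, 137.9] 320.1 113.5
spare_head 0.57 [307.6, 183.5, 330.1, 232.0] 318.5 203.9
spare_head 0.5 [292.6, 73.8, 351.7, 226.7] 319.4 147.7
stand 0.95 [291.7, 76.2, 349.5, 228.9] 319.4 147.8
```

View pics/w3c.png

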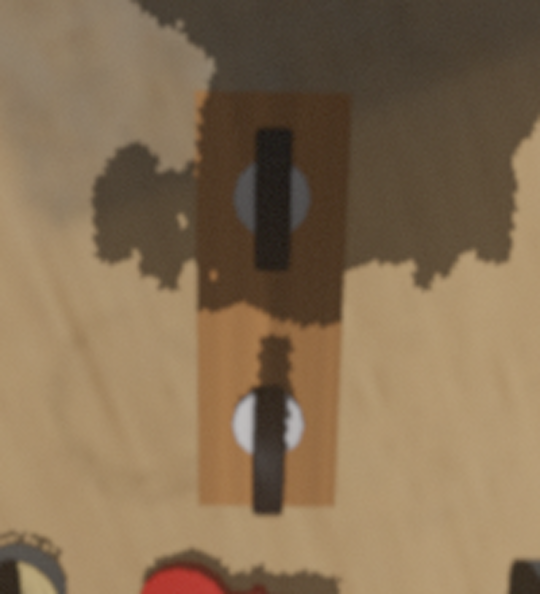

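```bash
python3 - <<'E'
from h import *
from scipy.spatial.transform import Rotation as Ro
K=np.load('K3.npy',allow_pickle=True).item()
o=r.get_obs();q=o['orientation'];R=Ro.from_quat(np.r_[q[1:],q[0]]).as_matrix()
T=lambda P:(P.round(4),(R.T@(P-o['tool_pos'])).round(4))
for c in [(319.3,197),(320.7,113.3)]: print(T(onz(K,*c,.045)))
P=T(onz(K,319.1,207,.071));print(P)
for dx in (-.004,0,.004):
  A=onz(K,319.3,197,.045)+R[:,0]*dx
  a=np.linspace(0,2*np.pi,60);pr=np.array([proj(K,[*(A[:2]+R[:2,0]*.019*np.cos(t)),.071+.019*np.sin(t)]) for t in a]);print(dx,pr.min(0),pr.max(0))
Ks=eyes.calibration('scene');Kd=eyes.calibration('side');print(tri([(Ks,274.7,237.8),(K,319.1,207)]))
A=onz(K,319.3,197,.045);A[2]=.071;print(proj(Ks,A),proj(Kd,A))
E
```

```text
(array([0.5118, 0.3536, 0.045 ]), array([-0.0028,  0.0002,  0.1189]))
(array([0.4876, 0.2878, 0.045 ]), array([0.0673, 0.0012, 0.1187]))
(array([0.5122, 0.354 , 0.071 ]), array([-0.0034, -0.0001,  0.0929]))
-0.004 [319.3064786  187.11806988] [319.48674945 235.38982091]
0 [319.31456074 182.16131283] [319.4971285  230.66034445]
0.004 [319.32271486 177.15671002] [319.50761563 225.88517167]
(array([0.5112437 , 0.35270834, 0.07333104]), [np.float64(0.0008897850470898786), np.float64(0.0008897850470897266)])
[273.74754974 238.66290054] [316.91219215 221.8498631 ]
```

>>> {"fn": "play_rows", "kwargs": {
  "targets": [
    [[-0.07,0,1.0],[0,0,0.15]],
    [[-0.07,0,1.8],[0,0,0.15]],
    [[-0.07,0,2.2],[0,0,0.15]],
    [[-0.07,0,2.53],[0,0,0.15]],
    [[-0.07,0,2.53],[0,0,0.15]],
    [[-0.07,0,2.53],[0,0,0.15]]
  ]
}}

```text
time: 5.82
tool_pos: [0.5111, 0.3531, 0.0613]
orientation: [-0.0, -0.572, 0.82, -0.0]
ft_force: [1.0, -0.0, -0.0]
width: 0.0854
gripper_force: 0.0
```

>>> {"fn": "play_rows", "kwargs": {
  "targets": [
    [[0,0,0],[0,0,0]],
    [[0,0,0],[0,0,0]],
    [[0,0,0],[0,0,0]],
    [[0,0,0],[0,0,0]],
    [[0,0,0],[0,0,0]],
    [[0,0,0],[0,0,0]],
    [[0,0,0],[0,0,0]],
    [[0,0,0],[0,0,0]],
    [[0,0,0],[0,0,0]],
    [[0,0,0],[0,0,0]]
  ],
  "hand": 1
}}

```text
time: 6.65
tool_pos: [0.5111, 0.3532, 0.0614]
orientation: [0.0, -0.572, 0.82, -0.0]
ft_force: [0.5, 0.1, 4.5]
width: 0.0081
gripper_force: 58.6
```

>>> {"fn": "play_rows", "kwargs": {
  "targets": [
    [[0,0,-0.3],[0,0,0]],
    [[0,0,-0.7],[0,0,0]],
    [[0,0,-1.2],[0,0,0]],
    [[0,0,-1.9],[0,0,0]],
    [[0,0,-2.6],[0,0,0]],
    [[0,0,-2.6],[0,0,0]],
    [[0,0,-2.6],[0,0,0]]
  ]
}}

```text
time: 7.23
tool_pos: [0.5116, 0.3535, 0.1674]
orientation: [0.002, -0.573, 0.82, -0.0]
ft_force: [-0.1, 0.6, -0.5]
width: 0.0081
gripper_force: 58.7
```

```bash
python3 - <<'E'
from h import *
o=r.get_obs();print(o['tool_pos'],o['qpos'].round(3),o['width'],o['gripper_force'])
im,K=snap('side');_,Ks=snap('scene')
im2=_
p=proj(K,o['tool_pos']).astype(int);p2=proj(Ks,o['tool_pos']).astype(int);print(p,p2)
im3=eyes.get_image('wrist')
c=lambda a,q:cv2.resize(a[q[1]-30:q[1]+50,q[0]-40:q[0]+40],(390,390),interpolation=cv2.INTER_CUBIC)
cv2.imwrite('pics/g1.png',np.hstack([c(im,p),c(im2,p2)])[:,:,::-1]);cv2.imwrite('pics/g1w.png',im3[:,:,::-1])
E
```

```text
[0.51162496 0.35352341 0.16735874] [ 0.482  0.579  1.351 -0.     1.208 -2.308] 0.00806236154305519 58.675122410058975
[315 177] [269 198]
```

View pics/g1.png

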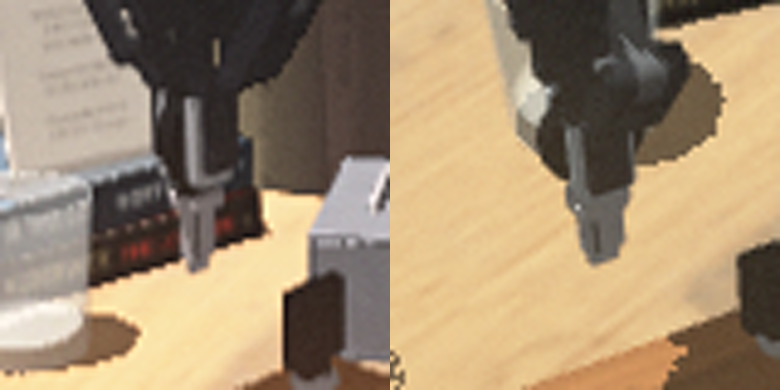

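The side crop shows the key upright in the jaws, with its tip near side (315,202) and scene (272,221). The spare is still in the stand. Next I carry the key over the lock.

>>> {"fn": "play_rows", "kwargs": {
  "targets": [
    [[0.4,0,-0.2],[0,0,0.5]],
    [[1.1,0,-0.2],[0,0,1.6]],
    [[1.8,-0.1,-0.2],[0,0,2.8]],
    [[2.5,-0.1,-0.2],[0,0,4]],
    [[3.2,-0.2,-0.2],[0,0,5.2]],
    [[3.9,-0.2,-0.2],[0,0,6.4]],
    [[4.6,-0.3,-0.2],[0,0,7.6]],
    [[5.3,-0.3,0],[0,0,8.8]],
    [[6.0,-0.37,0],[0,0,10]],
    [[6.5,-0.37,0],[0,0,11]],
    [[6.87,-0.37,0],[0,0,11.5]],
    [[6.87,-0.37,0.4],[0,0,11.5]],
    [[6.87,-0.37,0.4],[0,0,11.5]],
    [[6.87,-0.37,0.4],[0,0,11.5]]
  ]
}}

```text
time: 8.55
tool_pos: [0.4292, 0.0899, 0.1481]
orientation: [-0.002, -0.107, 0.994, 0.0]
ft_force: [-0.2, 0.5, -0.5]
width: 0.0084
gripper_force: 58.7
```

```bash
python3 - <<'E'
from h import *
from scipy.spatial.transform import Rotation as Ro
o=r.get_obs();print(o['tool_pos'],o['qpos'].round(3),o['width'])
im,K=snap('wrist','w4.png');np.save('K4.npy',K)
q=o['orientation'];R=Ro.from_quat(np.r_[q[1:],q[0]]).as_matrix()
print('tip pred',proj(K,o['tool_pos']+R@[0,0,.052]),'lock pred',proj(K,[.4311,.0905,.073]),'psi',np.degrees(np.arctan2(R[1,1],R[0,1])))
for l in ['keyway','key']:
    for d in eyes.trace(l,'wrist')[:3]: print(l,round(d['score'],2),d['extent'])
p=proj(K,[.4311,.0905,.09]).astype(int)
cv2.imwrite('pics/w4c.png',cv2.resize(im[p[1]-60:p[1]+60,p[0]-70:p[0]+70,::-1],None,fx=5,fy=5,interpolation=cv2.INTER_CUBIC));print(p)
E
```

```text
[0.42921906 0.08993284 0.14810558] [ 0.031  0.298  1.884  0.     0.962 -1.755] 0.008401188287791135
tip pred [317.76423965 220.06252388] lock pred [317.87890372 211.65773907] psi 102.335402199609
keyway 0.94 [297.0, 193.2, 340.9, 228.8]
key 0.95 [570.7, 335.4, 633.8, 378.4]
key 0.83 [302.3, 214.6, 335.9, 319.0]
[317 219]
```

View pics/w4c.png

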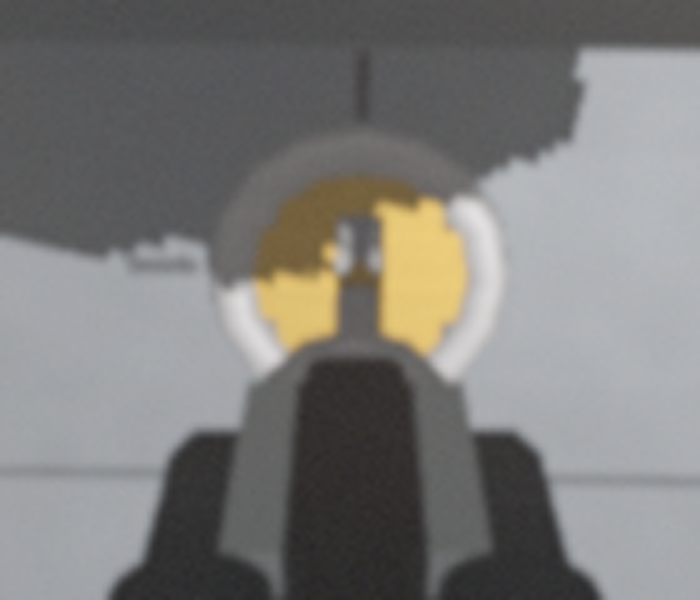

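```bash
python3 - <<'E'
from h import *
from scipy.spatial.transform import Rotation as Ro
K=np.load('K4.npy',allow_pickle=True).item()
o=r.get_obs();q=o['orientation'];R=Ro.from_quat(np.r_[q[1:],q[0]]).as_matrix()
C=lambda P:((proj(K,P)-[247,159])*5).round(0)
T=lambda v:C(o['tool_pos']+R@np.array(v))
L=np.array([.4311,.0905,.0]);
print('tongue near',T([.0055,0,.052]),'far',T([-.0055,0,.052]),'ramp top near',T([.008,0,.0425]),'blade top near',T([.008,0,.022]),'shoulder bottom near',T([.0115,0,.022]))
for s in (0,):
  W=lambda x,z:C(L+[0,0,z]+R[:,0]*x)
  print('slot near',W(.00925,.073),'brass near edge',W(.0125,.073),'ring inner near',W(.0135,.077),'ring outer near',W(.022,.077),'base',W(.022,.07), 'lid edge',W(-.033,.07))
# ring left/right
print([C(L+[0,0,.077]+R[:,1]*s) for s in(-.022,.022)])
im=cv2.imread('pics/w4.png');print(im[195:232,318].tolist())
E
```

```text
tongue near [355. 278.] far [355. 358.] ramp top near [356. 285.] blade top near [356. 348.] shoulder bottom near [356. 318.]
slot near [354. 202.] brass near edge [354. 181.] ring inner near [354. 182.] ring outer near [354. 123.] base [354. 111.] lid edge [354. 460.]
[array([201., 272.]), array([508., 272.])]
[[67, 99, 116], [61, 97, 117], [62, 98, 117], [61, 97, 117], [60, 98, 116], [66, 97, 116], [73, 95, 109], [83, 92, 99], [90, 90, 92], [93, 91, 92], [96, 94, 95], [99, 96, 98], [95, 94, 96], [95, 94, 96], [95, 95, 97], [94, 99, 103], [84, 97, 107], [69, 91, 106], [61, 89, 106], [59, 86, 103], [69, 87, 100], [82, 89, 97], [92, 94, 96], [95, 96, 99], [94, 94, 97], [94, 95, 98], [92, 94, 96], [93, 96, 98], [95, 97, 99], [94, 95, 98], [97, 96, 99], [98, 98, 101], [103, 103, 106], [105, 106, 109], [96, 96, 99], [79, 80, 81], [56, 58, 60]]
```

The crop shows the slot centred at crop x≈358, with the held blade also at x≈358, so they line up sideways. In y the lock lies about 2 mm farther on. I correct that and start to enter the slot.

>>> {"fn": "play_rows", "kwargs": {
  "targets": [
    [[-0.05,0,0.2],[0,0,0]],
    [[-0.05,0,0.4],[0,0,0]],
    [[-0.05,0,0.5],[0,0,0]],
    [[-0.05,0,0.6],[0,0,0]],
    [[-0.05,0,0.68],[0,0,0]],
    [[-0.05,0,0.75],[0,0,0]],
    [[-0.05,0,0.75],[0,0,0]],
    [[-0.05,0,0.75],[0,0,0]]
  ]
}}

```text
time: 9.37
tool_pos: [0.4321, 0.0904, 0.119]
orientation: [-0.0, -0.108, 0.994, -0.0]
ft_force: [0.9, -0.1, -0.1]
width: 0.008
gripper_force: 58.7
```

>>> {"fn": "play_rows", "kwargs": {
  "targets": [
    [[0,0,0.04],[0,0,0]],
    [[0,0,0.08],[0,0,0]],
    [[0,0,0.12],[0,0,0]],
    [[0,0,0.16],[0,0,0]],
    [[0,0,0.16],[0,0,0]]
  ]
}}

```text
time: 9.78
tool_pos: [0.4317, 0.0906, 0.1123]
orientation: [-0.0, -0.108, 0.994, 0.0]
ft_force: [-0.9, 3.3, -1.7]
width: 0.0084
gripper_force: 59.2
```

```bash
python3 - <<'E'
from h import *
o=r.get_obs();print(o['tool_pos'],o['ft_force'].round(1),o['torque'].round(2))
im,K=snap('wrist')
L=np.array([.4311,.0905,.09]);p=proj(K,L).astype(int);print(p)
cv2.imwrite('pics/w5c.png',cv2.resize(im[p[1]-60:p[1]+60,p[0]-70:p[0]+70,::-1],None,fx=5,fy=5,interpolation=cv2.INTER_CUBIC))
E
```

```text
[0.43168037 0.09064856 0.11226661] [-0.9  3.3 -1.7] [ 0.45  0.19 -0.03]
[317 239]
```

View pics/w5c.png

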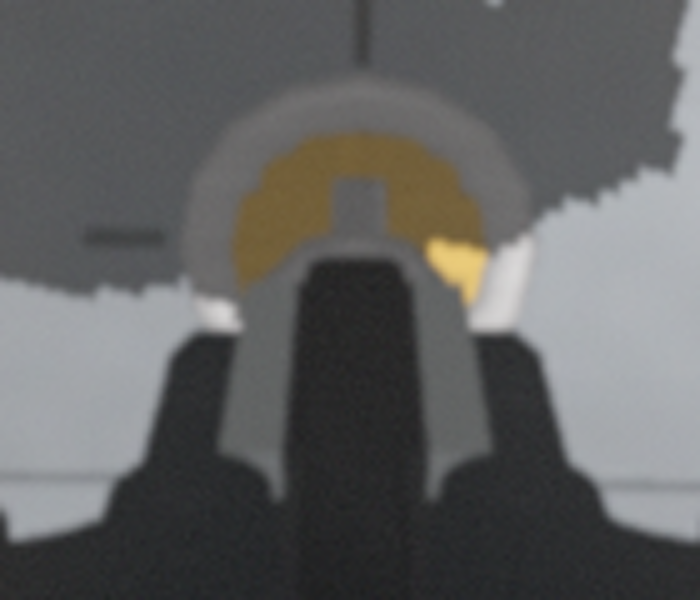

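The crop shows the blade inside the slot, about 12 mm deep and centred in the brass at crop x≈358. I continue down with a slight sideways ease and wiggle.

>>> {"fn": "play_rows", "kwargs": {
  "targets": [
    [[0,0.02,0.04],[0,0,0]],
    [[0,0.03,0.09],[0,0,0]],
    [[0,0.0,0.13],[0,0,0]],
    [[0,0.03,0.17],[0,0,0]],
    [[0,0.0,0.21],[0,0,0]],
    [[0,0.02,0.24],[0,0,0]]
  ]
}}

```text
time: 10.33
tool_pos: [0.4317, 0.0911, 0.1029]
orientation: [-0.0, -0.108, 0.994, -0.0]
ft_force: [-2.5, -2.4, 2.6]
width: 0.0087
gripper_force: 59.3
```

>>> {"fn": "play_rows", "kwargs": {
  "targets": [
    [[0,-0.02,0.05],[0,0,0]],
    [[0,0.01,0.1],[0,0,0]],
    [[0,-0.02,0.14],[0,0,0]],
    [[0,0.01,0.18],[0,0,0]],
    [[0,-0.01,0.22],[0,0,0]],
    [[0,0,0.24],[0,0,0]],
    [[0,0,0.24],[0,0,0]]
  ]
}}

```text
time: 10.92
tool_pos: [0.4318, 0.0909, 0.0943]
orientation: [0.0, -0.108, 0.994, -0.0]
ft_force: [-6.3, -2.0, 15.1]
width: 0.0084
gripper_force: 61.4
```

>>> {"fn": "play_rows", "kwargs": {
  "targets": [
    [[0.02,0.01,0.02],[0,0,0]],
    [[0.02,-0.01,0.03],[0,0,0]],
    [[0.02,0.01,0.03],[0,0,0]],
    [[0.02,0,0.03],[0,0,0]],
    [[0.02,0,0.03],[0,0,0]],
    [[0.02,0,0.03],[0,0,0]]
  ]
}}

```text
time: 11.42
tool_pos: [0.4318, 0.0909, 0.0941]
orientation: [0.001, -0.108, 0.994, -0.0]
ft_force: [-7.5, -1.5, 26.5]
width: 0.0079
gripper_force: 63.2
```

```bash
python3 - <<'E'
from h import *
o=r.get_obs();print(o['tool_pos'],o['ft_force'].round(1),o['torque'].round(2),o['qpos'].round(2))
im,K=snap('wrist')
p=proj(K,[.4311,.0905,.09]).astype(int)
a=cv2.resize(im[p[1]-70:p[1]+50,p[0]-50:p[0]+50],(400,480),interpolation=cv2.INTER_CUBIC)
im,K=snap('scene');p=proj(K,[.4311,.0905,.09]).astype(int)
b=cv2.resize(im[p[1]-30:p[1]+30,p[0]-25:p[0]+25],(400,480),interpolation=cv2.INTER_CUBIC)
cv2.imwrite('pics/h1.png',np.hstack([a,b])[:,:,::-1])
E
```

```text
[0.43179683 0.09088316 0.09414823] [-7.5 -1.5 26.5] [-0.31  1.56 -0.04] [ 0.03  0.39  1.94 -0.    0.81 -1.75]
```

View pics/h1.png

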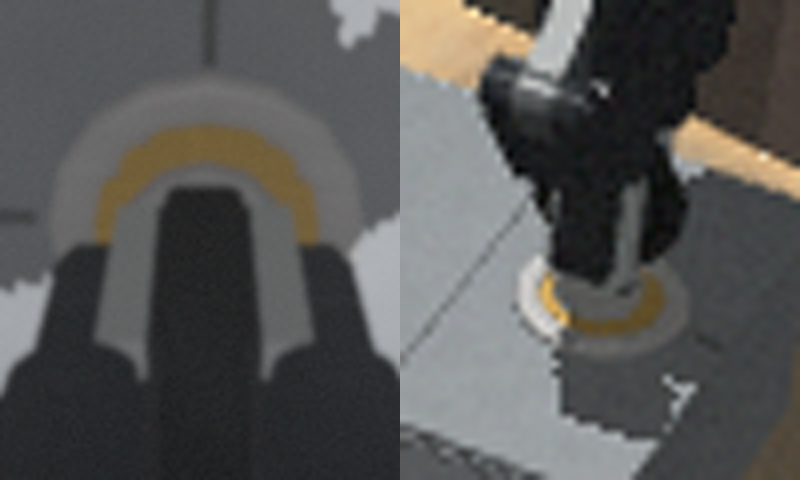

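The left crop shows the shoulder seated on the brass face, and the right crop shows it down inside the ring. At 26 N there is no further travel and z matches the predicted home height, so the key is home. Next I ease the press.

>>> {"fn": "play_rows", "kwargs": {
  "targets": [
    [[0,0,-0.01],[0,0,0]],
    [[0,0,-0.03],[0,0,0]],
    [[0,0,-0.03],[0,0,0]],
    [[0,0,-0.03],[0,0,0]]
  ]
}}

```text
time: 11.85
tool_pos: [0.4318, 0.0909, 0.0943]
orientation: [0.001, -0.108, 0.994, -0.0]
ft_force: [-3.9, -1.1, 13.2]
width: 0.0085
gripper_force: 60.6
```

>>> {"fn": "play_rows", "kwargs": {
  "targets": [
    [[0,0,0],[0,0,0.7]],
    [[0,0,0],[0,0,1.5]],
    [[0,0,0],[0,0,2.3]],
    [[0,0,0],[0,0,3.1]],
    [[0,0,0],[0,0,4]],
    [[0,0,0],[0,0,5]],
    [[0,0,0],[0,0,5]]
  ]
}}

```text
time: 12.43
tool_pos: [0.4317, 0.0905, 0.0943]
orientation: [0.001, 0.112, 0.994, -0.0]
ft_force: [-3.9, -3.9, 12.9]
width: 0.0082
gripper_force: 61.3
```

>>> {"fn": "play_rows", "kwargs": {
  "targets": [
    [[0,0,0],[0,0,0.8]],
    [[0,0,0],[0,0,1.7]],
    [[0,0,0],[0,0,2.6]],
    [[0,0,0],[0,0,3.5]],
    [[0,0,0],[0,0,4.4]],
    [[0,0,0],[0,0,5.3]],
    [[0,0,0],[0,0,6.2]],
    [[0,0,0],[0,0,7]],
    [[0,0,0],[0,0,7]]
  ]
}}

```text
time: 13.18
tool_pos: [0.4313, 0.0902, 0.0943]
orientation: [0.001, 0.405, 0.914, -0.001]
ft_force: [-6.1, -4.5, 15.2]
width: 0.0081
gripper_force: 61.2
```

>>> {"fn": "play_rows", "kwargs": {
  "targets": [
    [[0,0,0],[0,0,0.8]],
    [[0,0,0],[0,0,1.7]],
    [[0,0,0],[0,0,2.6]],
    [[0,0,0],[0,0,3.5]],
    [[0,0,0],[0,0,4.4]],
    [[0,0,0],[0,0,5.3]],
    [[0,0,0],[0,0,6.2]],
    [[0,0,0],[0,0,7]],
    [[0,0,0],[0,0,7.6]],
    [[0,0,0],[0,0,7.6]],
    [[0,0,0],[0,0,7.6]],
    [[0,0,0],[0,0,7.6]],
    [[0,0,0],[0,0,7.6]]
  ]
}}

```text
time: 14.27
tool_pos: [0.4307, 0.0901, 0.0942]
orientation: [0.0, 0.679, 0.734, -0.001]
ft_force: [-7.4, -6.4, 16.9]
width: 0.0083
gripper_force: 61.5
```

```bash
python3 - <<'E'
from h import *
o=r.get_obs();print(o['tool_pos'],o['ft_force'].round(1),o['torque'].round(3),o['qpos'].round(3),o['time'])
im,K=snap('scene');p=proj(K,[.46,.1,.08]).astype(int)
b=cv2.resize(im[p[1]-50:p[1]+50,p[0]-65:p[0]+65],(780,600),interpolation=cv2.INTER_CUBIC)
cv2.imwrite('pics/t1.png',b[:,:,::-1])
E
```

```text
[0.4307168  0.09008034 0.09424758] [-7.4 -6.4 16.9] [-1.08   1.405  0.108] [ 0.033  0.386  1.945 -0.002  0.812 -0.042] 14.2667
```

View pics/t1.png

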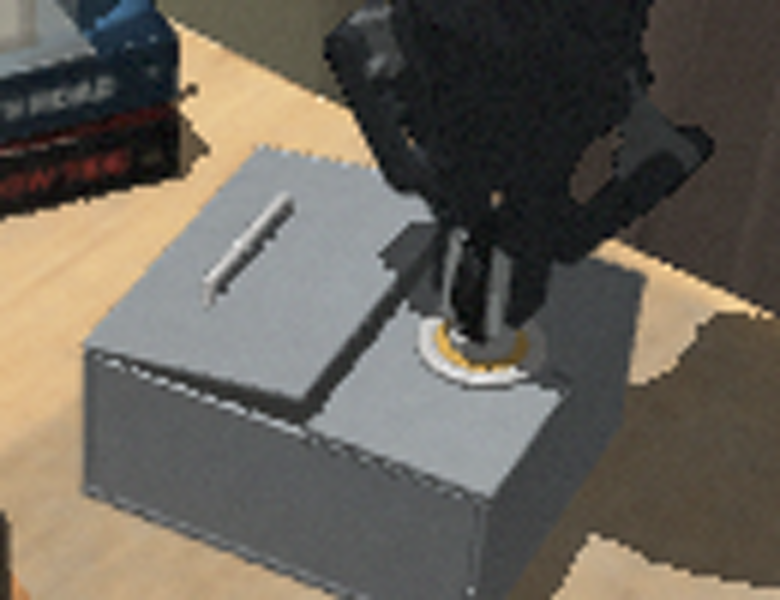

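The lid is ajar, with its raised front edge at crop (300,400), and the key is home and turned 98°, still gripped. I hand the job in now.

```bash
python3 -c "
from h import *
o=r.get_obs();print(o['qd'].round(3),o['gripper_force']);print(r.job_done())"
```

```text
[-0.002 -0.002  0.001  0.    -0.001 -0.001] 61.46264847368002
the job is handed in; nothing more can be done
None
```

I handed the job in at about 14 s with the round-headed key fully home, turned about 98° clockwise and still gripped, and the lid visibly ajar; the hand-in returned no verdict.

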